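Half-light check of a copper blank on the light box

ROBOT

A 6-joint arm with a two-finger parallel gripper is mounted at the origin on the work surface. World frame = base frame: x ahead of the robot, y to its left, z up, the work surface at z = 0. Lengths are in mm, angles in rad, forces in N, time in s.
With the tool pointing down it reaches from about 350 to 850 mm from the base axis. Payload 8.1 kg.
Tool frame: the origin (TCP) lies on the front face of the gripper's body, between the roots of the fingers; the fingertips stand 73 mm ahead of it and the grasp point (between the pads) lies 54 mm ahead of it; z points along the fingers, y is the line along which they close (so a half turn about z gives the same grasp; the last joint's range is limited). The gripper opens to 85 mm and grips with 20 to 120 N. Pads are 22 mm wide; open, the fingers measure 114 mm over their backs; the gripper's body (76 mm by 85 mm) begins 54 mm behind the grasp point. The pads swing forward as they close: fully open they stand 13 mm farther back than shut.
Start: joints at [-1.415, 0.13, 1.488, -0, 1.523, -0.085], TCP at [143.108, -582.689, 303.892] pointing down, gripper open.
Joint ranges: [-2.96, 2.96], [-0.89, 2.26], [0.02, 2.5], [-1.34, 4.48], [0, 2.73], [-2.66, 2.66]. Speed limits (rad/s): [2.39, 2.39, 2.79, 3.14, 3.14, 3.14].

INTERFACE

Orientations are given as a rotation vector (axis times angle).
In Python, from plant import * gives the robot as it stands. The module is installed in compiled form; this text tells all that it offers.
- The arm moves only by the shell command python3 -m creep 'ROWS' [FORCE]. ROWS is JSON, one flat list of numbers, 7 for each row, row after row: the finger opening in cm, from 0 to 8.54, then the shift along the tool's x, y, z in cm, then the turn, a rotation vector about the tool's x, y, z in rad. In form: [claw, dx, dy, dz, wx, wy, wz, claw, dx, dy, dz, wx, wy, wz, ...]. A call has 1 to 8 rows; each row is the pose to reach, as a shift and turn from the pose commanded when the call began, along the tool's axes at that moment; what a row does not reach only later rows make up. A row lasts 1/10 s, in which the tool goes at most 50 mm and 8.59 degrees, less where a joint would pass 70% of its speed; a pose out of reach is approached as far as the arm can. A call with a gripper value outside its range is refused whole. The fingers move at their own pace and stop on an object; FORCE is the grip in N (left out, the last holds). Time passes only in rows, so rows that repeat a pose let the fingers close. It gives the time, the measured TCP pose, the force and the opening at its end, in the units of the state.
- read_state(): the state, without advancing time (a new reading comes with each control period).
- snapshot(name): name is "side" or "top" or "wrist"; returns (picture, depth): 400x640x3 uint8, blue, green, red; 400x640 float32, mm along the optical axis (not along the pixel's ray), 0 where there is no reading.
- camera_info(name): a dict with "K" (3x3 intrinsics, pixels), "xyz" and "rotation" of the camera in the world; the wrist camera has in their place "hand_eye" (4x4, takes a point from camera to tool coordinates, whose origin is the TCP and whose axes are the flange's). Camera axes: x right, y up, looking along -z (the intrinsics and any distortion apply to the point x, -y, -z); pixel columns grow to the right and rows downward; lengths in mm; the calibration is good to about 2 mm. A picture is of the moment at which its call begins: read the wrist's pose just before it. camera_info takes no time and is no camera call.
- finish_job(): hands the job in, once; it reports no verdict.
Trained networks look in the newest picture that a camera, given by its name, has taken for a name from the list of things; names that differ only in an ending like _2 or _b are one class to them, and where a whole thing is asked for, a point or a joint stands for the part that bears it (a point fixed in the world has none). Each returns a list of dicts, best first, with "conf" (0 to 1); they miss things now and then, are a little off and sometimes report something else, mostly with a low value. They report only what shows in the picture. A call takes as long as a camera call.
- spot_in(camera, thing): "position" ([x, y, z] in mm, in world coordinates, good to about 4 mm: the middle of the surface that is visible of it).
- trace(camera, thing): "pixels" (400x640 bool, what is visible of it).
The state is a dict: "clock": time; "joint_pos": joint angles; "qvel": joint speeds; "joint_efforts": joint torques, N m; "ee_pos": TCP position; "ee_rot": TCP orientation; "ft_force": force on the tool from outside, world axes, zero at the start; "torque": the same for the moment, N m; "grip_width": finger opening in mm.
Only numpy, scipy, OpenCV 4.12 (cv2) and the standard library are available. Lean on these libraries where they do the work, as an engineer would, in place of code of your own. Each camera call takes 0.05 s, during which the arm holds its last target. There are 200 camera calls.

TASK

Lift the copper tube blank out of the black sorting tray and stand it upright on the middle of the light box's glass window, let go of it, and keep the shutter shut until then. Then slide the red shutter tab against its spring until the shutter is half open (tab's white line at the green half mark, never pulling it to the full-open end), and finish while still holding it there, so that the blank stays half lit. Leave the two steel blanks in the tray and everything else on the bench where it is.

Things in the scene. Friction and masses are not known exactly. Their poses are not given: they have to be found in the camera images.
- light_box: Fixed grey inspection light box, 160 (its x) by 260 (its y) mm and 60 mm high with a flat top. Origin: centre of its underside, on the bench. x, y lie along its sides, z up; its heading varies, and so does the side of the bench it stands on. The glass window is in the top near its +y end; the red shutter tab stands on the top, in its -y half, centred across the box.
- window (a point): Centre of the top face of the light box's glass window: the window is 80 (box x) by 60 (box y) mm, flush with the box's top, 60 mm above the bench, 75 mm from the box's centre towards box +y. Axes as the light box's. A black shutter plate under the glass covers it when shut.
- half_mark (a point): Point on the box's top (60 mm above the bench) over which the middle of the tab stands at half travel: 55 mm from the box's centre towards box -y. Seen as a green stripe 4 mm wide either side of the dark track; thin white stripes 30 mm either side of it mark shut and full open.
- tab (a point): Middle of the top of the shutter's red tab, marked by a white line, 98 mm above the bench. The tab is an upright block 26 (box x) by 14 (box y) mm, 36 mm tall, its foot 2 mm above the box's top. Shut, it stands 25 mm from the box's centre towards box -y; it moves straight along box -y to open. Axes as the light box's. Pinch it from above across its 14 mm, or push it.
- shutter (a joint): Opening of the shutter in m: 0 shut (where it starts), 0.030 half, 0.060 fully open against the stop; grows as the tab moves along box -y. A spring always pulls it shut: about 4 N at 0, 9.4 N at half, 15 N at full open, 180 N/m; let go, it shuts.
- tray: Fixed black open sorting tray, 140 (its x) by 260 (its y) mm, 30 mm high, walls and floor 4 mm thick. Origin: centre of its underside, on the bench; z up; its heading varies. Three tube blanks stand in it in a row along its y, about 75 mm apart, in any order, near its centre line.
- copper_blank: Copper-coloured tube blank, a ring 36 mm outside, 26 mm inside, 24 mm high, about 0.1 kg, standing upright in the tray. Origin: centre of its underside, z along its axis. Grip across its outside from above.
- steel_blank_a: Grey steel tube blank of the same size, standing in the tray; to be left there. Origin: centre of its underside.
- steel_blank_b: The other grey steel tube blank, same size, standing in the tray; to be left there. Origin: centre of its underside.
- flask: Green drinking bottle, 68 mm across, 190 mm high, at the left side of the bench; leave alone. Origin: centre of its underside.
- tape: Roll of green tape, 104 mm across, 48 mm high, lying flat at the far side of the bench; leave alone. Origin: centre of its underside.
- screwdriver: Screwdriver, about 200 mm long, lying at the right side of the bench; leave alone.
- mallet: Hammer, about 280 mm long, lying at the far right of the bench; leave alone.
- pliers: Yellow-handled pliers, 175 mm long, lying at the far left of the bench; leave alone.

How it is judged:
By the outcome, as a careful person would: the job done as asked, in the order asked, and still so for the second after the job is handed in, while the arm keeps its last pose, push and grip.
It also fails if it takes over 51 s, if anything falls off the work surface, if the arm or the gripper's body presses on something with over 40 N, if the wrist force passes 120 N, or if a joint passes its speed limit or range.

## Working session

There is one attempt and no reset: what is moved stays moved. The work goes in short steps, Python scripts to look and compute and a shell command to move; the robot and the scene stay as the last step left them, time stands still between calls to the robot, and variables do not carry over. Pictures are saved under pics/ and viewed, on a budget of 10 in all, crops included, one or two more only if the job needs it, and the job is handed in when it is done.

```bash
mkdir -p pics
cat > h.py <<'E'
from plant import *
import numpy as np, cv2
from scipy.spatial.transform import Rotation as R
def cloud(name,depth,st=None):
    ci=camera_info(name);K=np.array(ci["K"]);v,u=np.mgrid[0:400,0:640]
    d=depth; x=(u-K[0,2])/K[0,0]*d; y=(v-K[1,2])/K[1,1]*d
    P=np.stack([x,-y,-d],-1)
    if name=="wrist":
        H=np.array(ci["hand_eye"]);P=P@H[:3,:3].T+H[:3,3]
        r=R.from_rotvec(st["ee_rot"]).as_matrix();return P@r.T+np.array(st["ee_pos"])
    rot=np.array(ci["rotation"])
    r=rot if rot.shape==(3,3) else R.from_rotvec(rot).as_matrix()
    return P@r.T+np.array(ci["xyz"])
E
python3 - <<'E'
from h import *
print(camera_info("top"));print(camera_info("side")["xyz"]);print(read_state())
for n in("top","side"):
    p,d=snapshot(n);cv2.imwrite(f"pics/{n}0.png",p);np.save(f"{n}.npy",d)
    for t in("light_box","window","half_mark","tab","tray","copper_blank","steel_blank_a"):
        try: print(n,t,[(np.round(q["position"],1).tolist(),round(q["conf"],2)) for q in spot_in(n,t)][:3])
        except Exception as e: print(t,e)
P=cloud("top",np.load("top.npy"))
for t in("light_box","tray"):
    q=trace("top",t)
    if q:
        m=q[0]["pixels"]; X=P[m]; print(t,m.sum(),X.mean(0),cv2.minAreaRect(X[:,:2].astype(np.float32)))
E
```

```text
{'K': array([[365.83953518,   0.        , 319.6144508 ],
       [  0.        , 365.83953518, 194.03542252],
       [  0.        ,   0.        ,   1.        ]]), 'xyz': array([ 403.03967996,   -8.32395019, 1315.00670599]), 'rotation': array([ 0.14620088, -0.1468556 , -1.54400054])}
[  339.20652773 -1054.76531413   905.38125704]
{'clock': 0.0, 'joint_pos': array([-1.41538745e+00,  1.31137686e-01,  1.48931615e+00,  4.43293056e-06,
        1.52297230e+00, -8.54281154e-02]), 'qvel': array([-0.00129589,  0.00037404, -0.0005792 ,  0.00016721,  0.00094558,
        0.00183023]), 'joint_efforts': array([-1.18482545e-03, -5.69390059e+01, -5.00561571e+01, -2.40330746e-04,
        1.48548750e-02, -1.49150350e-05]), 'ee_pos': array([ 143.05049115, -582.26407479,  302.83807455]), 'ee_rot': array([-3.11702345e+00, -3.77171778e-01,  9.37471669e-05]), 'ft_force': array([-0.40965963,  0.22782657, -0.28434409]), 'torque': array([ 0.02291292, -0.01243895,  0.01116249]), 'grip_width': 85.46303318952188}
top light_box [([517.8, 180.6, 62.4], 0.7)]
top window []
top half_mark [([519.9, 181.8, 56.9], 0.55)]

[... 201 characters left out ...]
 0.62), ([563.2, -148.2, 28.0], 0.55)]
side light_box [([517.7, 128.7, 60.0], 0.88)]
side window [([517.6, 126.0, 59.5], 0.79)]
side half_mark [([515.4, 129.1, 64.5], 0.84)]
side tab [([517.8, 130.3, 60.2], 0.43)]
side tray [([541.1, -226.5, 4.2], 0.88)]
side copper_blank [([529.6, -294.9, 18.5], 0.66)]
side steel_blank_a [([541.1, -233.8, 20.3], 0.67), ([565.8, -161.4, 22.0], 0.46)]
light_box 3657 [521.75601575 182.82357641  62.84210592] ((521.9724731445312, 154.18145751953125), (360.5552978515625, 179.47669982910156), 80.26387786865234)
tray 2964 [ 543.41170762 -221.73906239   12.19554889] ((493.0677795410156, -190.23532104492188), (307.3661804199219, 265.1663513183594), 75.54633331298828)
```

Run:
```python
from h import *
p=cv2.imread("pics/top0.png");d=np.load("top.npy");P=cloud("top",d)
# flat box top
for z0,z1,xr,yr,n in((54,70,(350,700),(0,400),"boxtop"),(90,110,(400,650),(50,350),"tab"),(18,34,(400,680),(-400,-50),"tray")):
    m=(P[...,2]>z0)&(P[...,2]<z1)&(P[...,0]>xr[0])&(P[...,0]<xr[1])&(P[...,1]>yr[0])&(P[...,1]<yr[1])
    k,l,s,_=cv2.connectedComponentsWithStats(m.astype(np.uint8))
    i=1+s[1:,4].argmax();mm=l==i;X=P[mm];print(n,s[i],X.mean(0),cv2.minAreaRect(X[:,:2].astype(np.float32)))
a=cv2.resize(p,(800,500),interpolation=cv2.INTER_CUBIC);cv2.imwrite("pics/t1.png",a)
```

```text
boxtop [ 222  198   83   59 3448] [522.05872922 184.87202457  59.83749775] ((523.1746826171875, 184.83090209960938), (260.32391357421875, 160.1302490234375), 81.51600646972656)
tab [267 223   5   8  34] [519.32830715 159.68581605  98.2008982 ] ((519.9639892578125, 159.92666625976562), (23.9489688873291, 13.719084739685059), 1.216902494430542)
tray [339 196  34  47 134] [ 561.86708514 -124.35614635   28.03030586] ((561.0089721679688, -147.27996826171875), (113.17940521240234, 140.09410095214844), 76.09437561035156)
```

View pics/t1.png

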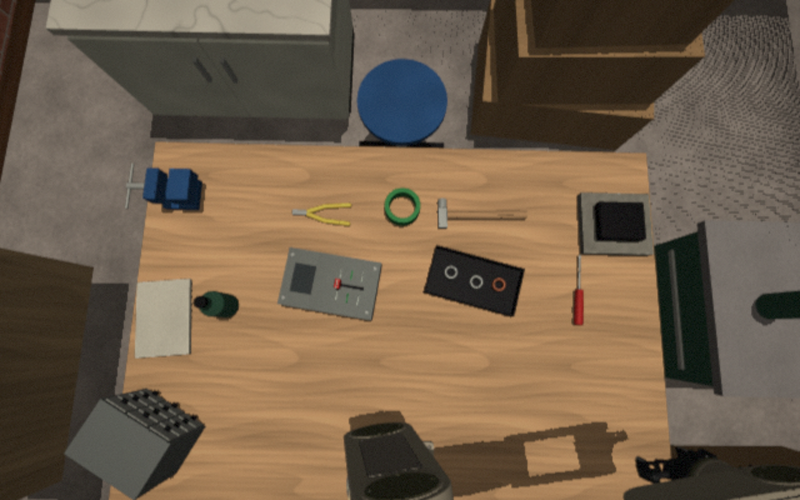

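The top view shows the box at left: black window at (303,278), red tab at (338,284). The tray is at right, with the copper blank at its near-right end (499,284) and steel at (450,272) and (476,282). This agrees with the fits.

```bash
cat >> h.py <<'E'
BOX=np.array([523.2,184.8]);BA=np.radians(81.5)
def plan(target,yaw,st=None):
    """shift (cm, tool axes) and turn so TCP goes to target and tool y has world heading yaw mod pi (deg), pointing down"""
    st=st or read_state();r=R.from_rotvec(st["ee_rot"]).as_matrix();out=[]
    for k in(0,180):
        a=np.radians(yaw+k);y=np.array([np.cos(a),np.sin(a),0]);z=np.array([0,0,-1]);D=np.stack([np.cross(y,z),y,z],1)
        w=R.from_matrix(r.T@D).as_rotvec();out.append((abs(w[2]),w))
        print("opt",k,"j6",st["joint_pos"][5],"w",np.round(w,3))
    print("shift cm",np.round(r.T@(np.array(target)-st["ee_pos"])/10,2))
E
python3 - <<'E'
from h import *
print(np.round(camera_info("wrist")["hand_eye"],3))
plan([530,-291,300],-13.5)
print(R.from_rotvec(read_state()["ee_rot"]).as_matrix().round(3))
E
```

```text
[[ 1.0000e-03  9.5800e-01  2.8700e-01  7.2690e+01]
 [ 1.0000e+00 -1.0000e-03 -0.0000e+00 -5.2800e-01]
 [ 0.0000e+00  2.8700e-01 -9.5800e-01 -7.0946e+01]
 [ 0.0000e+00  0.0000e+00  0.0000e+00  1.0000e+00]]
opt 0 j6 -0.0853549448023663 w [ 0.    -0.    -1.094]
opt 180 j6 -0.0853549448023663 w [-0.    -0.     2.047]
shift cm [ 44.53 -19.1    0.39]
[[ 0.971  0.238  0.   ]
 [ 0.238 -0.971  0.   ]
 [ 0.     0.    -1.   ]]
```

```bash
python3 -m creep '[6,6,-2.5,0,0,0,-0.14, 6,12,-5,0,0,0,-0.28, 6,18,-7.5,0,0,0,-0.42, 6,24,-10,0,0,0,-0.56, 6,30,-12.5,0,0,0,-0.7, 6,36,-15,0,0,0,-0.84, 6,40,-17,0,0,0,-0.98, 6,44.5,-19.1,0.4,0,0,-1.094]' 30
python3 -m creep '[6,0,0,0,0,0,0, 6,0,0,0,0,0,0]'
python3 - <<'E'
from h import *
plan([530,-291,300],-13.5)
E
```

```text
clock: 1.7
ee_pos: [464.9, -341.7, 302.9]
ee_rot: [2.461, 1.951, 0.0]
ft_force: [0.1, -0.9, 0.2]
grip_width: 60.2
clock: 1.9
ee_pos: [464.2, -342.1, 302.3]
ee_rot: [-2.465, -1.947, 0.001]
ft_force: [-0.5, -1.2, -0.4]
grip_width: 60.1
opt 0 j6 -0.4901414431144657 w [-0.     0.     0.002]
opt 180 j6 -0.4901414431144657 w [-0.00e+00 -1.00e-03 -3.14e+00]
shift cm [6.49 5.21 0.22]
```

```bash
python3 -m creep '[6,3,2.5,1,0,0,0, 6,6.5,5.2,2,0,0,0, 6,6.5,5.2,4,0,0,0, 6,6.5,5.2,4.2,0,0,0, 6,6.5,5.2,4.2,0,0,0, 6,6.5,5.2,4.2,0,0,0]'
cat >> h.py <<'E'
def blank(tag,thing="copper_blank"):
    st=read_state();p,d=snapshot("wrist");cv2.imwrite(f"pics/{tag}.png",p);P=cloud("wrist",d,st)
    for q in trace("wrist",thing)[:3]:
        m=q["pixels"]&(d>0);X=P[m];zt=np.percentile(X[:,2],90);T=X[X[:,2]>zt-5]
        (c,r)=cv2.minEnclosingCircle(T[:,:2].astype(np.float32));print(thing,q["conf"],"top z",zt,"circle",np.round(c,1),round(r,1),m.sum(),"px",np.argwhere(m).mean(0)[::-1].round())
    print("tcp",st["ee_pos"].round(1));return p,d,P,st
E
python3 - <<'E'
from h import *
blank("w1")
E
```

```text
clock: 2.5
ee_pos: [528.5, -293.6, 261.5]
ee_rot: [2.469, 1.941, 0.0]
ft_force: [0.6, 0.1, 1.0]
grip_width: 60.0
copper_blank 0.96 top z 29.687530314312397 circle [ 534.  -287.3] 17.8 761 px [322. 175.]
tcp [ 528.5 -293.6  261.5]
```

View pics/w1.png

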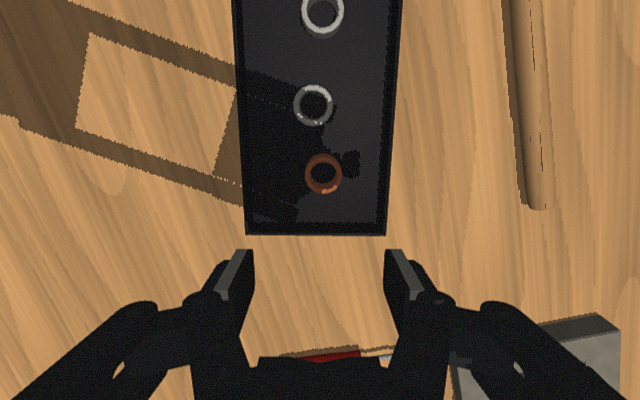

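The copper blank is nearest, at (322,175), with the steel blanks above it at (313,105) and (322,12). The fingers are square across the tray.

Run:
```python
from h import *
plan([534,-287.3,80],-13.5)
```

```text
opt 0 j6 -0.35330641600619833 w [ 0.002  0.001 -0.002]
opt 180 j6 -0.35330641600619833 w [ 1.000e-03 -3.000e-03  3.139e+00]
shift cm [ 0.72  0.32 18.18]
```

```bash
python3 -m creep '[6,0.3,0.1,4,0,0,0, 6,0.72,0.32,8,0,0,0, 6,0.72,0.32,11,0,0,0, 6,0.72,0.32,13,0,0,0, 6,0.72,0.32,13,0,0,0, 6,0.72,0.32,13,0,0,0]'
python3 - <<'E'
from h import *
plan([534,-287.3,80],-13.5)
blank("w2")
E
```

```text
clock: 3.2
ee_pos: [534.1, -286.5, 131.4]
ee_rot: [2.468, 1.943, 0.0]
ft_force: [0.7, -0.3, -0.3]
grip_width: 59.7
opt 0 j6 -0.3402654564401225 w [ 0.001  0.    -0.001]
opt 180 j6 -0.3402654564401225 w [ 0.000e+00 -1.000e-03  3.141e+00]
shift cm [-0.08  0.01  5.14]
copper_blank 0.59 top z 29.392817584140026 circle [ 534.2 -287. ] 18.0 2588 px [320. 233.]
tcp [ 534.1 -286.5  131.4]
```

```bash
python3 -m creep '[6,0,0,2,0,0,0, 6,0,0,4,0,0,0, 6,0,0,5.1,0,0,0, 6,0,0,5.1,0,0,0, 3,0,0,5.1,0,0,0, 3,0,0,5.1,0,0,0, 3,0,0,5.1,0,0,0, 3,0,0,5.1,0,0,0]' 35
python3 -m creep '[3,0,0,0,0,0,0, 3,0,0,0,0,0,0, 3,0,0,0,0,0,0, 3,0,0,-1,0,0,0, 3,0,0,-3,0,0,0, 3,0,0,-7,0,0,0, 3,0,0,-12,0,0,0, 3,0,0,-15,0,0,0]'
python3 - <<'E'
from h import *
u=np.array([np.cos(BA),np.sin(BA)]);print("window",BOX+75*u)
plan([*(BOX+75*u),230],81.5)
blank("w3")
E
```

```text
clock: 4.1
ee_pos: [534.8, -286.4, 81.3]
ee_rot: [2.466, 1.943, 0.001]
ft_force: [-2.0, 0.9, 6.0]
grip_width: 35.6
clock: 4.9
ee_pos: [534.9, -286.5, 234.7]
ee_rot: [2.464, 1.941, 0.003]
ft_force: [0.5, -1.1, -0.6]
grip_width: 35.5
window [534.28570583 258.97618975]
opt 0 j6 -0.34015833424925834 w [ 0.002  0.005 -1.658]
opt 180 j6 -0.34015833424925834 w [ 0.005 -0.002  1.483]
shift cm [ 53.02 -12.82   0.31]
copper_blank 0.68 top z 182.63687647690853 circle [ 534.9 -287.1] 18.2 5036 px [318. 275.]
tcp [ 534.9 -286.5  234.7]
```

View pics/w3.png

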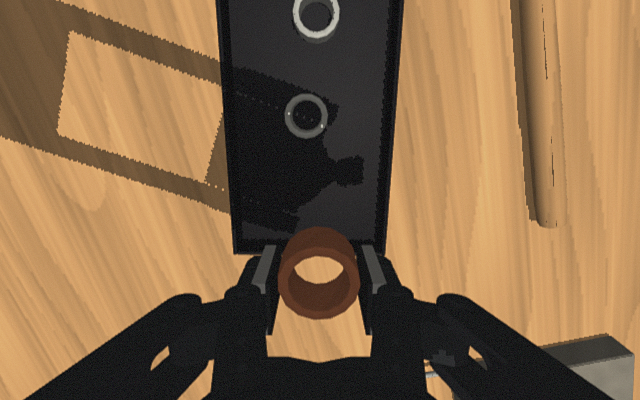

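The copper blank is held at (318,275); both steel blanks are still in the tray.

```bash
python3 -m creep '[3,3,-0.7,0,0,0,-0.1, 3,7,-1.7,0,0,0,-0.22, 3,11,-2.7,0,0,0,-0.34, 3,15,-3.6,0,0,0,-0.46, 3,19,-4.6,0,0,0,-0.58, 3,23,-5.6,0,0,0,-0.7, 3,26.5,-6.4,0,0,0,-0.8, 3,26.5,-6.4,0,0,0,-0.8]'
python3 - <<'E'
from h import *
plan([534.3,259,230],81.5)
E
```

```text
clock: 5.8
ee_pos: [533.1, -9.2, 229.1]
ee_rot: [-1.505, -2.756, -0.002]
ft_force: [0.1, -0.6, -1.5]
grip_width: 35.3
opt 0 j6 -0.6858870087757565 w [ 0.001 -0.001 -0.851]
opt 180 j6 -0.6858870087757565 w [-2.00e-03 -1.00e-03  2.29e+00]
shift cm [22.5  14.6  -0.04]
```

```bash
python3 -m creep '[3,3,2,0,0,0,-0.12, 3,6.5,4.2,0,0,0,-0.24, 3,10,6.5,0,0,0,-0.36, 3,13.5,8.7,0,0,0,-0.48, 3,17,11,0,0,0,-0.6, 3,20,13,0,0,0,-0.72, 3,22.5,14.6,0,0,0,-0.85, 3,22.5,14.6,0,0,0,-0.85]'
python3 -m creep '[3,0,0,0,0,0,0, 3,0,0,0,0,0,0]'
cat >> h.py <<'E'
def boxfit(P):
    """box pose from wrist cloud: top plane rectangle"""
    m=(abs(P[...,2]-60)<6)&(P[...,0]>380)&(P[...,0]<680)&(P[...,1]>0)&(P[...,1]<400)
    k,l,s,_=cv2.connectedComponentsWithStats(m.astype(np.uint8));i=1+s[1:,4].argmax();X=P[l==i]
    print("box",cv2.minAreaRect(X[:,:2].astype(np.float32)),"z",np.median(X[:,2]));return l==i
E
python3 - <<'E'
from h import *
plan([534.3,259,230],81.5)
p,d,P,st=blank("w4");boxfit(P)
u=np.array([np.cos(BA),np.sin(BA)]);n=np.array([u[1],-u[0]])
x=P[...,:2]-BOX;a=x@n;b=x@u
roi=(abs(P[...,2]-60)<8)&(abs(a)<60)&(b>30)&(b<120)
dark=roi&(p.max(-1)<60);print(dark.sum());A,B=a[dark],b[dark];print("window ext a",np.percentile(A,[1,99]),"b",np.percentile(B,[1,99]))
red=(p[...,2]>120)&(p[...,1]<70)&(P[...,2]>90)&(P[...,2]<105)
if red.any(): print("tab box coords",a[red].min(),a[red].max(),b[red].min(),b[red].max())
E
```

```text
clock: 6.6
ee_pos: [536.3, 257.8, 229.1]
ee_rot: [-0.236, -3.132, -0.001]
ft_force: [-0.0, -0.5, -0.6]
grip_width: 35.5
clock: 6.8
ee_pos: [536.9, 253.8, 229.1]
ee_rot: [-0.25, -3.131, 0.001]
ft_force: [-0.5, -0.9, -1.5]
grip_width: 35.2
opt 0 j6 -1.0558300625760033 w [-0.001 -0.    -0.011]
opt 180 j6 -1.0558300625760033 w [-1.000e-03  1.000e-03  3.131e+00]
shift cm [ 0.33  0.48 -0.1 ]
copper_blank 0.58 top z 176.81374928667165 circle [537.5 254.1] 18.2 5001 px [318. 275.]
tcp [536.9 253.8 229.1]
box ((523.824462890625, 184.96983337402344), (261.4726257324219, 160.77587890625), 81.6612319946289) z 60.94941562439803
5529
window ext a [-59.50016077  28.71194908] b [ 30.50345362 119.3670454 ]
tab box coords -12.448115378229605 12.210540240475293 -31.522095893225426 -17.017595832304394
```

View pics/w4.png

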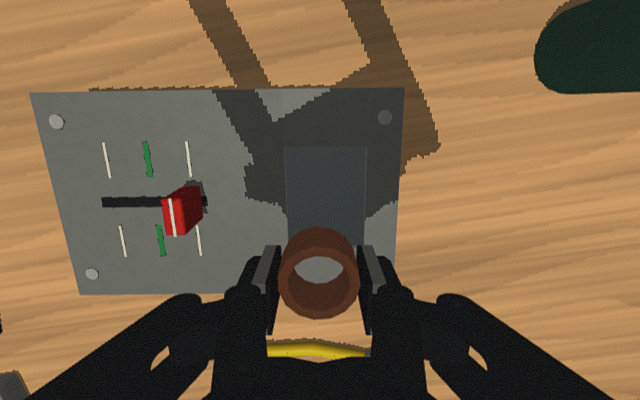

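The box fills the middle of the view: window at (325,185), shut tab at (180,205), green marks at (148,158) and (160,240). The box fit agrees with the first one, and the ring is still in the grip.

```bash
sed -i 's/BOX=np.array(\[523.2,184.8\]);BA=np.radians(81.5)/BOX=np.array([523.6,184.9]);BA=np.radians(81.6)/' h.py
python3 -m creep '[3,0.33,0.48,2,0,0,-0.01, 3,0.33,0.48,4,0,0,-0.01, 3,0.33,0.48,6,0,0,-0.01, 3,0.33,0.48,7.5,0,0,-0.01, 3,0.33,0.48,7.7,0,0,-0.01, 3,0.33,0.48,7.7,0,0,-0.01, 3,0.33,0.48,7.7,0,0,-0.01]'
python3 - <<'E'
from h import *
plan([534.4,259,138],81.6);s=read_state();print(s["ee_pos"],s["qvel"].round(3),s["ft_force"])
E
```

```text
clock: 7.6
ee_pos: [535.0, 260.3, 153.7]
ee_rot: [0.231, 3.131, 0.001]
ft_force: [-0.5, 0.6, -0.2]
grip_width: 35.4
opt 0 j6 -1.0569445573883955 w [ 0.001  0.002 -0.001]
opt 180 j6 -1.0569445573883955 w [ 2.000e-03 -1.000e-03  3.141e+00]
shift cm [ 0.05 -0.14  1.57]
[535.02873939 260.29534626 153.66574151] [ 0.003 -0.003 -0.006  0.001 -0.002 -0.   ] [-0.54480415  0.60512962 -0.18316271]
```

```bash
python3 -m creep '[3,0.05,-0.14,0.7,0,0,0, 3,0.05,-0.14,1.2,0,0,0, 3,0.05,-0.14,1.4,0,0,0, 3,0.05,-0.14,1.55,0,0,0, 3,0.05,-0.14,1.55,0,0,0, 3,0.05,-0.14,1.55,0,0,0]'
```

```text
clock: 8.2
ee_pos: [533.6, 259.0, 137.3]
ee_rot: [-0.23, -3.133, 0.0]
ft_force: [-2.3, -1.4, 3.9]
grip_width: 35.6
```

```bash
python3 -m creep '[3,0,0,0.03,0,0,0, 4,0,0,0.03,0,0,0, 4.5,0,0,0.03,0,0,0, 5.5,0,0,0.03,0,0,0, 6,0,0,0.03,0,0,0, 6,0,0,0.03,0,0,0, 6,0,0,0.03,0,0,0]'
python3 -m creep '[6,0,0,-1,0,0,0, 6,0,0,-4,0,0,0, 6,0,0,-8,0,0,0, 6,0,0,-10,0,0,0, 6,0,0,-10,0,0,0, 6,0,0,-10,0,0,0]'
python3 - <<'E'
from h import *
blank("w5");u=np.array([np.cos(BA),np.sin(BA)]);print("window",BOX+75*u,"tab",BOX-25*u)
plan([*(BOX-25*u),237],81.6)
E
```

```text
clock: 8.9
ee_pos: [533.6, 258.9, 136.5]
ee_rot: [-0.23, -3.133, 0.0]
ft_force: [0.5, -0.8, -0.2]
grip_width: 59.7
clock: 9.5
ee_pos: [533.8, 259.0, 237.5]
ee_rot: [0.23, 3.132, 0.001]
ft_force: [-0.4, 0.4, -0.6]
grip_width: 60.2
copper_blank 0.77 top z 85.27934140286544 circle [534.2 259.2] 17.8 1452 px [318. 207.]
tcp [533.8 259.  237.5]
window [534.55622714 259.09542497] tab [519.94792429 160.16819168]
opt 0 j6 -1.0586640960272122 w [-0.001 -0.002 -0.   ]
opt 180 j6 -1.0586640960272122 w [-3.000e-03  2.000e-03  3.141e+00]
shift cm [-0.16 -9.93 -0.16]
```

View pics/w5.png

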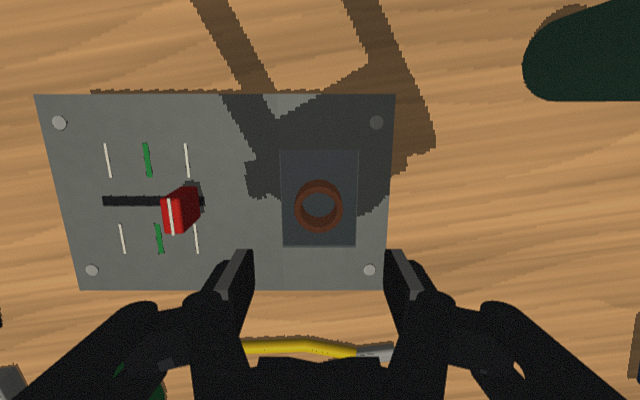

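The blank stands upright in the middle of the window (318,200), measured at (534.2, 259.2) against (534.6, 259.1). The shutter is still shut. Next is the tab.

```bash
python3 -m creep '[4.5,0,-3,0,0,0,0, 4.5,0,-6,0,0,0,0, 4.5,-0.1,-9,0,0,0,0, 4.5,-0.16,-9.9,2,0,0,0, 4.5,-0.16,-9.9,5,0,0,0, 4.5,-0.16,-9.9,5,0,0,0, 4.5,-0.16,-9.9,5,0,0,0]'
python3 - <<'E'
from h import *
u=np.array([np.cos(BA),np.sin(BA)]);n=np.array([u[1],-u[0]])
st=read_state();p,d=snapshot("wrist");cv2.imwrite("pics/w6.png",p);P=cloud("wrist",d,st)
x=P[...,:2]-BOX;a=x@n;b=x@u
m=(P[...,2]>92)&(P[...,2]<104)&(abs(a)<30)&(abs(b+40)<50)&(p[...,2]>90);print("tab",m.sum(),np.percentile(a[m],[2,98]),np.percentile(b[m],[2,98]))
plan([*(BOX-25*u),140],81.6)
E
```

```text
clock: 10.3
ee_pos: [519.6, 160.6, 185.3]
ee_rot: [-0.23, -3.129, 0.002]
ft_force: [0.2, 0.2, 1.3]
grip_width: 44.8
tab 1129 [-12.78172716  11.91320502] [-30.76184717 -18.18030903]
opt 0 j6 -1.2185778741664177 w [-0.    -0.001  0.   ]
opt 180 j6 -1.2185778741664177 w [ 1.000e-03 -0.000e+00 -3.141e+00]
shift cm [ 0.04 -0.08  4.67]
```

```bash
python3 -m creep '[4.5,0.04,-0.03,1.5,0,0,0, 4.5,0.04,-0.03,3.5,0,0,0, 4.5,0.04,-0.03,4.5,0,0,0, 4.5,0.04,-0.03,4.5,0,0,0, 1,0.04,-0.03,4.5,0,0,0, 1,0.04,-0.03,4.5,0,0,0, 1,0.04,-0.03,4.5,0,0,0, 1,0.04,-0.03,4.5,0,0,0]' 60
python3 -m creep '[1,0,0,0,0,0,0, 1,0,0,0,0,0,0, 1,0,0,0,0,0,0]'
python3 - <<'E'
from h import *
u=np.array([np.cos(BA),np.sin(BA)]);s=read_state();x=s["ee_pos"][:2]-BOX;print("TCP box y",x@u,"force",s["ft_force"])
E
```

```text
clock: 11.15
ee_pos: [520.9, 160.3, 142.9]
ee_rot: [0.23, 3.132, -0.0]
ft_force: [-2.0, -3.1, 6.0]
grip_width: 12.9
clock: 11.45
ee_pos: [520.9, 160.3, 142.9]
ee_rot: [0.23, 3.131, -0.0]
ft_force: [-2.1, -3.5, 6.1]
grip_width: 12.8
TCP box y -24.706216700636055 force [-2.07181397 -3.4526847   6.08520946]
```

```bash
python3 -m creep '[1,0,-0.5,0,0,0,0, 1,0,-1,0,0,0,0, 1,0,-1.5,0,0,0,0, 1,0,-2,0,0,0,0, 1,0,-2.5,0,0,0,0, 1,0,-2.8,0,0,0,0, 1,0,-2.9,0,0,0,0, 1,0,-2.9,0,0,0,0]'
cat >> h.py <<'E'
def tabcheck(tag):
    u=np.array([np.cos(BA),np.sin(BA)]);n=np.array([u[1],-u[0]])
    st=read_state();p,d=snapshot("wrist");cv2.imwrite(f"pics/{tag}.png",p);P=cloud("wrist",d,st)
    f=lambda v:(v@n,v@u)
    a,b=f(P[...,:2]-BOX)
    h=p.astype(int);m=(P[...,2]>92)&(P[...,2]<104)&(abs(a)<20)&(abs(b+40)<50)
    red=m&(h[...,2]>90)&(h[...,1]<90);wh=m&(h.min(-1)>120)
    g=(abs(P[...,2]-60)<6)&(h[...,1]>h[...,2]+30)&(h[...,1]>h[...,0]+20)&(abs(a)<60)&(abs(b+40)<60)
    for k,q in(("red",red),("white",wh),("green",g)):
        if q.any(): print(k,q.sum(),"a",np.percentile(a[q],[2,98]).round(1),"b",np.percentile(b[q],[2,50,98]).round(1))
    print("TCP box",np.round(f(st["ee_pos"][:2]-BOX),1),"z",st["ee_pos"][2].round(1),"F along box y",st["ft_force"][:2]@u,st["ft_force"].round(1),"grip",st["grip_width"])
E
python3 - <<'E'
from h import *
tabcheck("w7")
p,d=snapshot("side");c=p;cv2.imwrite("pics/s7.png",c)
w=cv2.imread("pics/w7.png");P=cloud("side",d);m=abs(P[...,0]-520)+abs(P[...,1]-150)<120;ij=np.argwhere(m);(r0,c0),(r1,c1)=ij.min(0),ij.max(0)
print(r0,c0,r1,c1);s=cv2.resize(p[max(0,r0-20):r1+20,max(0,c0-20):c1+20],(400,250));cv2.imwrite("pics/v7.png",np.vstack([np.hstack([cv2.resize(w,(400,250)),s])]))
E
```

```text
clock: 12.25
ee_pos: [516.9, 133.1, 142.9]
ee_rot: [0.23, 3.131, 0.005]
ft_force: [0.9, 8.9, 4.7]
grip_width: 12.6
red 1630 a [-13.3  11. ] b [-57.8 -52.6 -45.4]
white 3 a [-11.9   9.1] b [-52.2 -52.2 -52.2]
green 477 a [-44.4  44.1] b [-56.1 -54.5 -52.7]
TCP box [  0.9 -52.3] z 142.9 F along box y 8.944925447690958 [0.9 8.9 4.7] grip 12.59455198177445
60 243 223 322
```

View pics/v7.png

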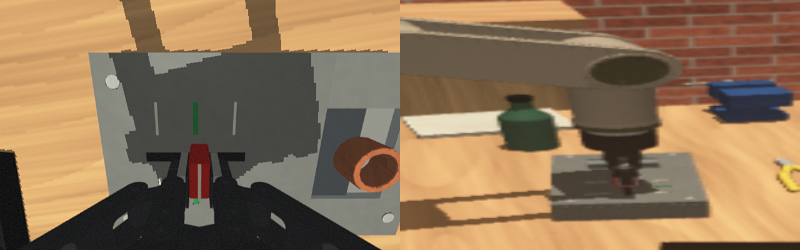

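The shutter is moving: the lit strip is widening under the blank and the tab is near the green mark. Both the camera and the TCP put it about 2.5 mm short.

```bash
python3 -m creep '[1,0,-0.1,0,0,0,0, 1,0,-0.2,0,0,0,0, 1,0,-0.25,0,0,0,0, 1,0,-0.25,0,0,0,0, 1,0,-0.25,0,0,0,0, 1,0,-0.25,0,0,0,0]'
python3 - <<'E'
from h import *
tabcheck("w8")
E
```

```text
clock: 12.95
ee_pos: [516.5, 130.9, 142.9]
ee_rot: [0.23, 3.131, 0.005]
ft_force: [1.1, 8.2, 4.3]
grip_width: 12.8
red 1615 a [-13.2  11.1] b [-60.  -54.8 -47.7]
white 2 a [-11.   -8.4] b [-52.9 -52.9 -52.9]
green 467 a [-44.5  44.1] b [-56.  -54.5 -52.5]
TCP box [  0.9 -54.5] z 142.9 F along box y 8.31175115748217 [1.1 8.2 4.3] grip 12.793832868079067
```

View pics/w8.png

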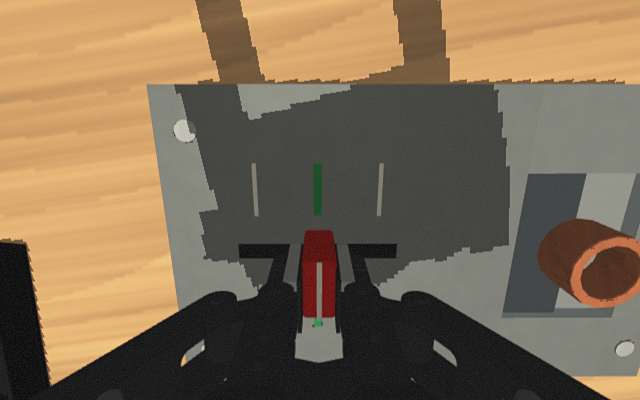

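The white line (319,290) is in line with the green marks (317,190) and (318,323), and the blank stands half lit. I'll hold for a moment to check for creep, then hand in.

```bash
python3 -m creep '[1,0,-0.03,0,0,0,0, 1,0,-0.03,0,0,0,0, 1,0,-0.03,0,0,0,0, 1,0,-0.03,0,0,0,0, 1,0,-0.03,0,0,0,0, 1,0,-0.03,0,0,0,0, 1,0,-0.03,0,0,0,0, 1,0,-0.03,0,0,0,0]'
python3 - <<'E'
from h import *
tabcheck("w9");blank("w9b")
snapshot("top")
for t in("copper_blank","steel_blank_a"): print(t,[(q["position"],q["conf"]) for q in spot_in("top",t)])
print(finish_job())
E
```

```text
clock: 13.8
ee_pos: [516.5, 130.6, 142.9]
ee_rot: [0.23, 3.131, 0.005]
ft_force: [0.5, 9.9, 3.3]
grip_width: 13.1
red 1621 a [-13.2  11.1] b [-60.3 -55.1 -47.9]
green 460 a [-44.5  43.9] b [-56.2 -54.3 -52.8]
TCP box [  0.9 -54.8] z 142.9 F along box y 9.89774185519496 [0.5 9.9 3.3] grip 13.06639885464117
copper_blank 0.65 top z 84.72374294751106 circle [534.6 258. ] 18.8 7049 px [592. 262.]
tcp [516.5 130.6 142.9]
copper_blank []
steel_blank_a [([534.0, -222.0, 22.6], 0.54), ([562.7, -152.0, 27.1], 0.48)]
the job is handed in; nothing more can be done
None
```

The copper blank is standing on the middle of the light box's glass window, and I handed the job in with the gripper still holding the shutter half open. It took about 14 s of the 51 s allowed.

- **Blank:** I lifted it from the tray, stood it on the window and let go while the shutter was still shut. The wrist camera put it about 0.4 mm from the window centre right after release. At the end it read about 1 mm off, at the edge of the picture and so less exactly.
- **Shutter:** I pinched the tab and slid it to the half mark, with no overshoot towards full open. The gripper had travelled about 30.1 mm from where it took hold of the tab. The middle of the tab measured within about 0.5 mm of the green mark. The spring force was 8.2 to 9.9 N, against the 9.4 N expected at half, and the tab did not creep while held.
- **Steel blanks:** the last top view found both still in the tray at their starting places, within about 4 mm.

**Check that failed:** the network did not find the copper blank in that last top view; the arm may have been hiding it. The wrist camera, in its last picture, still placed it upright on the window. I did not re-measure the other things on the bench.

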